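# Back a specimen tile with a spacer and hold it flush on the heater block

## Task

Draw the orange spacer plate straight up out of its slot in the rack and lower it, upright, into the one gap of the specimen jig that is wide enough for it: the gap between the pale tile and the jig's wall, about midway along the tile and down almost to the jig's bed. With it push the tile flat and flush against the copper heater block, never touching the heater with the spacer and leaving everything else where it stands. Finish holding: keep gripping the spacer and keep it pressed (a few newtons) against the tile, so that the tile stays flush on the heater; do not let go.

Things in the scene. Friction and masses are not known exactly. Their poses are not given: they have to be found in the camera images.
- spacer: orange plastic plate, about 80 g, standing upright in one of the rack's three slots: 50 mm along its x, 9 mm thick along its y, 95 mm tall along its z. Origin at the centre of its underside. In the rack its foot is 10 mm above the work surface and its top 105 mm; the upper 65 mm stand free above the slot.
- tile: loose pale specimen tile, about 100 g, standing on the jig's bed: 70 mm along its x, 20 mm thick along its y, 30 mm tall. Origin at the centre of its underside. Its long faces run nearly along the jig's x; the heater stands on one side of it with a gap of 3 to 5 mm, a jig wall on the other side with a gap of 14 to 16 mm at its middle (it may stand skewed by up to 0.025 rad; wide enough for the spacer). It slides on the bed.
- heater: copper block with black top and a red dot, fixed on the jig's bed: 70 mm along its x, 36 mm along its y, 42 mm tall; its axes are parallel to the jig's. Origin at the centre of its underside. It may be on the +y or on the -y half of the jig, with the tile on the other half; 6 to 8 mm (too narrow for the spacer) separate it from the jig wall on its own side. When the tile is flush against it their origins lie 28 mm apart along the jig's y.
- jig: fixed specimen jig: aluminium bed 130 mm along its x, 150 mm along its y, 12 mm thick (bed's top 12 mm above the work surface), with two blue walls along x (100 mm long, 10 mm thick, inner faces at y = +41 and -41 mm, tops 42 mm above the work surface). Origin at the centre of its underside. It stands on either half of the table, the rack on the other.
- rack: fixed grey rack, 80 mm along its x, 210 mm along its y; three slots at y = -75, 0 and +75 mm, each holding one upright plate whose thickness lies along the rack's y. Slot floors are 10 mm and slot tops 40 mm above the work surface; slots are 12 mm wide and 53 mm long. Origin at the centre of its underside.
- plate_white: bystander: white plate of the spacer's size in another slot; origin at the centre of its underside
- plate_dark: bystander: dark plate of the spacer's size in another slot; origin at the centre of its underside
- spool: bystander: white plastic spool, 52 mm wide, 64 mm tall, near the far edge; origin at its underside
- jar: bystander: amber jar, 48 mm wide, 70 mm tall, near the far edge; origin at its underside
- disc: bystander: brass disc, 44 mm wide, 16 mm tall, lying between rack and jig; origin at its underside
- mouse: bystander: grey computer mouse, 100 x 58 x 27 mm, in front of the laptop; origin at its underside
- driver: bystander: screwdriver, 170 mm long, lying near the far left; origin at its underside
Things that resemble listed ones, but are neither listed nor needed, are in the scene too. There is more than one size of the spacer; the one meant has the size given above.

How it is judged:
By the outcome, as a careful person would: the job done as asked, in the order asked, and still so for the second after the job is handed in, while the arm keeps its last pose, push and grip.
It also fails if it takes over 54 s, if anything falls off the work surface, if the arm or the gripper's body presses on something with over 40 N, if the wrist force passes 120 N, or if a joint passes its speed limit or range.

## Robot

A 6-joint arm with a two-finger parallel gripper is mounted at the origin on the work surface. World frame = base frame: x ahead of the robot, y to its left, z up, the work surface at z = 0. Lengths are in mm, angles in rad, forces in N, time in s.
With the tool pointing down it reaches from about 350 to 775 mm from the base axis. Payload 7.3 kg.
Tool frame: the origin (TCP) lies at the very end of the fingers, on their centre line; the grasp point (between the pads) lies 19 mm behind it; z points along the fingers, y is the line along which they close (so a half turn about z gives the same grasp; the last joint's range is limited). The gripper opens to 92 mm and grips with 3 to 60 N. Pads are 19 mm wide; open, the fingers measure 130 mm over their backs; the gripper's body (75 mm by 190 mm) begins 47 mm behind the grasp point.
Start: joints at [-1.403, 0.342, 1.524, -0, 1.275, -0.146], TCP at [162.077, -499.376, 226.741] pointing down, gripper open.
Joint ranges: [-2.53, 2.53], [-0.77, 2.02], [0.04, 2.7], [-1, 4.14], [0.28, 2.66], [-3.11, 3.11]. Speed limits (rad/s): [2.57, 2.57, 3.14, 3.14, 3.14, 3.14].

## Interface

Orientations are given as [roll, pitch, yaw] about the fixed x, y, z axes, in that order (R = Rz(yaw) Ry(pitch) Rx(roll)).
In Python, from plant import * gives the robot as it stands.
- The arm moves only by the tool arm_command, never from a script. Its arguments are lists of equal length, an entry for each row: "gripper": the finger opening in mm, from 0 to 91.8; "dp": the shift along the tool's x, y, z in units of 25 mm (1.0 is 25 mm), a list of three; "twist": the turn about the tool's z in units of 5 degrees (1.0 is 5 degrees). A call has exactly 5 rows; each row shifts and turns the commanded pose from where the row before left it, along the tool's axes as they then stand; what a row does not reach is not made up. A row lasts 1/8 s, in which the tool goes at most 62.5 mm and 10.7 degrees, less where a joint would pass 70% of its speed; a pose out of reach is approached as far as the arm can. A call is refused whole if a number of a shift passes 1 or a number of a turn 1, either way. A call with a gripper value outside its range is refused whole. The fingers move at their own pace and stop on an object; the grip force is fixed at half the most. Time passes only in rows, so rows that do not move let the fingers close, or fill a call up. It gives the time, the measured TCP pose, the force, the opening and the grip force at its end, in the units of the state.
- get_obs(): the state, without advancing time (a new reading comes with each control period).
- capture(name): name is "scene" or "top" or "wrist"; returns the picture (420x560x3 uint8, red, green, blue); there is no depth.
- get_calibration(name): a dict with "mtx" (3x3 intrinsics, pixels), "position" and "attitude" of the camera in the world; the wrist camera has in their place "mount" (4x4, takes a point from camera to tool coordinates, whose origin is the TCP and whose axes are the flange's). Camera axes: x right, y down, z forward; pixel columns grow to the right and rows downward; lengths in mm; the calibration is good to about 2 mm. A picture is of the moment at which its call begins: read the wrist's pose just before it. get_calibration takes no time and is no camera call.
- close_job(): hands the job in; it is judged then, once.
The state is a dict: "time": time; "joint_positions": joint angles; "dq": joint speeds; "tau": joint torques, N m; "tool_pos": TCP position; "tcp_rot": TCP orientation; "contact_force": force on the tool from outside, world axes, zero at the start; "moment": the same for the moment, N m; "grip_width": finger opening in mm; "finger_force": force on a finger pad.
Only numpy, scipy, OpenCV 4.12 (cv2) and the standard library are available. Lean on these libraries where they do the work, as an engineer would, in place of code of your own. Each camera call takes 0.05 s, during which the arm holds its last target. There are 200 camera calls.

## Working session

There is one attempt and no reset: what is moved stays moved. The work goes in short steps, Python scripts to look and compute and a tool call to move; the robot and the scene stay as the last step left them, time stands still between calls to the robot, and variables do not carry over. Pictures are saved under pics/ and viewed, at most 10 in all, crops included, and the job is handed in when it is done.

Besides the shell and the picture viewer there is one more tool, called after "Emit:" in YAML: its name, and indented under it one key for each argument. arm_command: Moves the arm, as the interface text tells. Its arguments: {"type":"object","properties":{"gripper":{"type":"array"},"dp":{"type":"array"},"twist":{"type":"array"}},"required":["gripper","dp","twist"]}

```bash
ls; mkdir -p pics
python3 - <<'E'
from plant import *
import cv2,numpy as np
for n in("scene","top"):
    im=capture(n); cv2.imwrite(f"pics/{n}0.png",im[:,:,::-1]); print(n,get_calibration(n))
print(get_calibration("wrist")); print(get_obs())
E
```

```text
pics
scene {'mtx': array([[516.45011545,   0.        , 277.41886562],
       [  0.        , 516.45011545, 214.00910468],
       [  0.        ,   0.        ,   1.        ]]), 'position': array([962.34528691, 588.30179329, 951.84593259]), 'attitude': array([-2.44615888e+00,  1.74077180e-03,  2.64201515e+00])}
top {'mtx': array([[526.24932697,   0.        , 271.80757689],
       [  0.        , 526.24932697, 205.1238725 ],
       [  0.        ,   0.        ,   1.        ]]), 'position': array([ 372.76908049,  -59.66906898, 1164.74056056]), 'attitude': array([-2.96428723, -0.00318268, -1.56138115])}
{'mtx': array([[328.93451384,   0.        , 283.37480954],
       [  0.        , 328.93451384, 210.73402139],
       [  0.        ,   0.        ,   1.        ]]), 'mount': array([[-7.96013046e-04, -9.69222060e-01, -2.46186851e-01,
         6.67802997e+01],
       [ 9.99998658e-01, -1.12402649e-03,  1.19185606e-03,
        -9.92331996e-01],
       [-1.43189373e-03, -2.46185572e-01,  9.69221654e-01,
        -1.57940250e+02],
       [ 0.00000000e+00,  0.00000000e+00,  0.00000000e+00,
         1.00000000e+00]])}
{'time': 0.1, 'joint_positions': array([-1.40297453e+00,  3.42622586e-01,  1.52490025e+00, -1.52362507e-05,
        1.27542234e+00, -1.46020335e-01]), 'dq': array([-0.0020483 , -0.00310631, -0.00231194,  0.00158339,  0.00162203,
        0.00025878]), 'tau': array([ 1.70892075e-03, -4.32004130e+01, -2.44694120e+01,  7.18803238e-02,
        5.26112714e-02, -4.83172892e-05]), 'tool_pos': array([ 162.0211302 , -498.99390892,  226.13769514]), 'tcp_rot': array([-3.14025240e+00, -1.82379410e-04,  3.13846459e-01]), 'contact_force': array([ 0.67688531,  0.73804409, -0.38791053]), 'moment': array([ 0.0201685 ,  0.03201891, -0.02069117]), 'finger_force': 0.0, 'grip_width': 91.85537788175452}
```

View pics/top0.png

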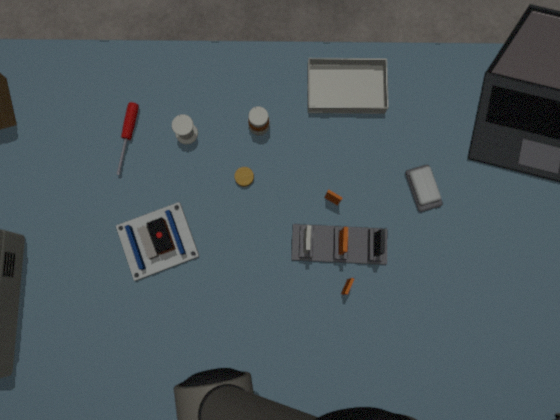

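View pics/scene0.png

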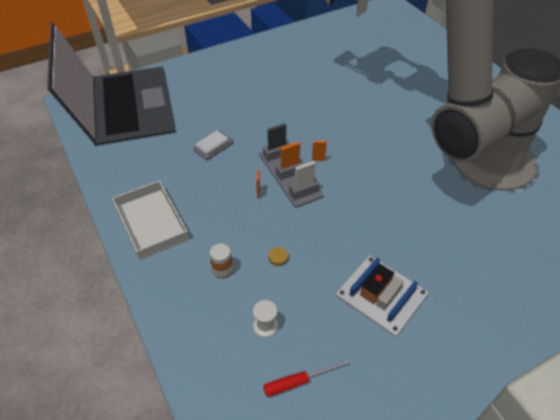

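Top view: the rack is at about (340,243). Orange candidates are the plate in the rack's middle slot (343,241), a small loose plate at (333,197) and another at (348,286). The jig is at (157,241), with the heater (red dot at 159,235) and the pale tile on its left. By the description it is the one in the rack; I'll check with crops.

```bash
cat > h.py <<'E'
import numpy as np,cv2
from scipy.spatial.transform import Rotation as R
from plant import *
def cam(n,obs=None):
    c=get_calibration(n)
    if n!="wrist": return c["mtx"],R.from_euler("xyz",c["attitude"]).as_matrix(),np.array(c["position"])
    T=R.from_euler("xyz",obs["tcp_rot"]).as_matrix(); m=c["mount"]
    return c["mtx"],T@m[:3,:3],T@m[:3,3]+obs["tool_pos"]
def ray(C,uv,z):
    K,Rm,p=C; d=Rm@np.linalg.solve(K,[uv[0],uv[1],1]); return p+d*(z-p[2])/d[2]
def proj(C,P):
    K,Rm,p=C; q=(np.atleast_2d(P)-p)@Rm@K.T; return q[:,:2]/q[:,2:]
E
python3 - <<'E'
from h import *
im=cv2.imread("pics/top0.png")
a=cv2.resize(im[195:285,110:210],None,fx=4,fy=4,interpolation=cv2.INTER_CUBIC)
b=cv2.resize(im[210:300,290:390],None,fx=4,fy=4,interpolation=cv2.INTER_CUBIC)
cv2.imwrite("pics/crop1.png",np.clip(np.hstack([a,b])*1.6,0,255).astype(np.uint8))
C=cam("top")
for n,uv,z in[("rack spacer top",(343,241),100),("reddot",(159,235),54),("jig",(157,241),12)]:print(n,ray(C,uv,z).round(1))
E
```

```text
rack spacer top [ 491.  -206.6  100. ]
reddot [505.1 177.3  54. ]
jig [496.8 190.1  12. ]
```

View pics/crop1.png

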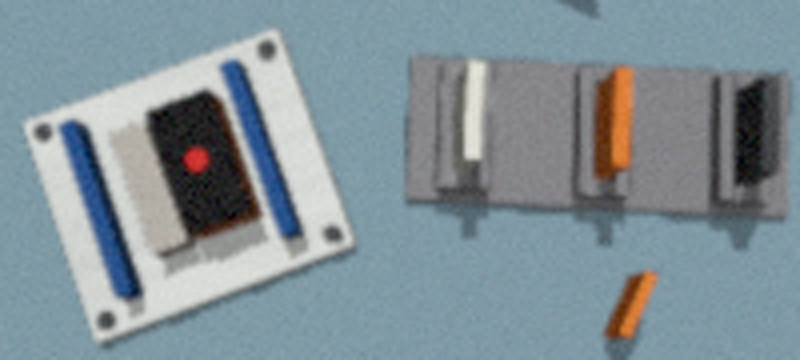

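The crop shows the orange plate in the rack's middle slot, full-size and with the same length as its white and dark neighbours, so that is the spacer. The loose orange ones are smaller. In the jig the pale tile is on the left (+y side) of the heater, so the wide gap lies at crop (~115,200) next to the left wall.

Run:
```python
from h import *
C=cam("top")
L=lambda U,V:(110+(U+.5)/4-.5,195+(V+.5)/4-.5); Rr=lambda U,V:(290+(U-400+.5)/4-.5,210+(V+.5)/4-.5)
J=np.array([ray(C,L(*p),12) for p in[(282,28),(355,247),(100,343),(23,122)]])[:,:2]
K=np.array([ray(C,Rr(*p),40) for p in[(412,55),(790,72),(785,218),(405,202)]])[:,:2]
for P in(J,K):
    print(P.round(1).tolist(),P.mean(0).round(1),[round(float(np.linalg.norm(P[i]-P[i-1])),1) for i in range(4)],
     [np.degrees(np.arctan2(*(P[i]-P[i-1])[::-1])).round(1) for i in range(4)])
print(ray(C,Rr(622,68),105),ray(C,Rr(622,165),105))
print(ray(C,L(195,159),54))
o=get_obs();print(o["tool_pos"],np.degrees(o["tcp_rot"]),o["joint_positions"])
```

```text
[[585.2, 142.8], [463.9, 98.1], [410.6, 234.4], [531.0, 283.6]] [497.7 189.7] [150.8, 129.3, 146.4, 130.0] [np.float64(-68.9), np.float64(-159.7), np.float64(111.3), np.float64(22.2)]
[[534.8, -106.7], [527.5, -310.5], [449.1, -305.5], [455.6, -103.1]] [ 491.8 -206.4] [79.2, 203.9, 78.6, 202.5] [np.float64(-2.6), np.float64(-92.0), np.float64(176.4), np.float64(88.1)]
[ 519.79107777 -210.63769212  105.        ] [ 470.49136242 -209.89006307  105.        ]
[506.37422763 178.73432655  54.        ]
[ 162.0211302  -498.99390892  226.13769514] [-1.79923209e+02 -1.04495705e-02  1.79820775e+01] [-1.40297453e+00  3.42622586e-01  1.52490025e+00 -1.52362507e-05
  1.27542234e+00 -1.46020335e-01]
```

Emit:
arm_command:
  gripper: [50,50,50,50,50]
  dp:
    - [1,-1,0]
    - [1,-1,0]
    - [1,-1,0]
    - [1,-1,0]
    - [1,-1,0]
  twist: [1,1,1,1,0.04]

```text
time: 0.72
tool_pos: [268.2, -358.2, 226.5]
tcp_rot: [-3.141, 0.0, -0.04]
contact_force: [-0.2, -0.4, 0.5]
grip_width: 50.9
finger_force: 0.0
```

Emit:
arm_command:
  gripper: [50,50,50,50,50]
  dp:
    - [1,-1,0]
    - [1,-1,0]
    - [1,-1,0]
    - [1,-1,0]
    - [1,-1,0]
  twist: [0,0,0,0,0]

```text
time: 1.35
tool_pos: [398.1, -238.2, 226.5]
tcp_rot: [-3.141, 0.001, -0.039]
contact_force: [-0.6, -0.2, 0.3]
grip_width: 49.8
finger_force: 0.0
```

Emit:
arm_command:
  gripper: [50,50,50,50,50]
  dp:
    - [1,-1,0]
    - [1,0,0]
    - [1,0,0]
    - [0.8,0,0]
    - [0,0,0]
  twist: [0,0,0,0,0]

```text
time: 1.98
tool_pos: [493.9, -217.7, 226.0]
tcp_rot: [-3.141, 0.001, -0.038]
contact_force: [-0.9, -0.2, 0.4]
grip_width: 49.7
finger_force: 0.0
```

Run:
```python
from h import *
o=get_obs(); im=capture("wrist")[:,:,::-1]
print(o["time"],o["tool_pos"],np.degrees(o["tcp_rot"]),o["contact_force"],o["grip_width"])
np.save("o1.npy",o,allow_pickle=True)
cv2.imwrite("pics/w1raw.png",im); cv2.imwrite("pics/w1.png",cv2.resize(np.clip(im*1.5,0,255).astype(np.uint8),None,fx=1.4,fy=1.4,interpolation=cv2.INTER_CUBIC))
```

```text
1.975 [ 493.85951363 -217.72584234  225.95272128] [-1.79973234e+02  5.17239502e-02 -2.16720825e+00] [-0.92299743 -0.18123861  0.36416372] 49.68273506190119
```

View pics/w1.png

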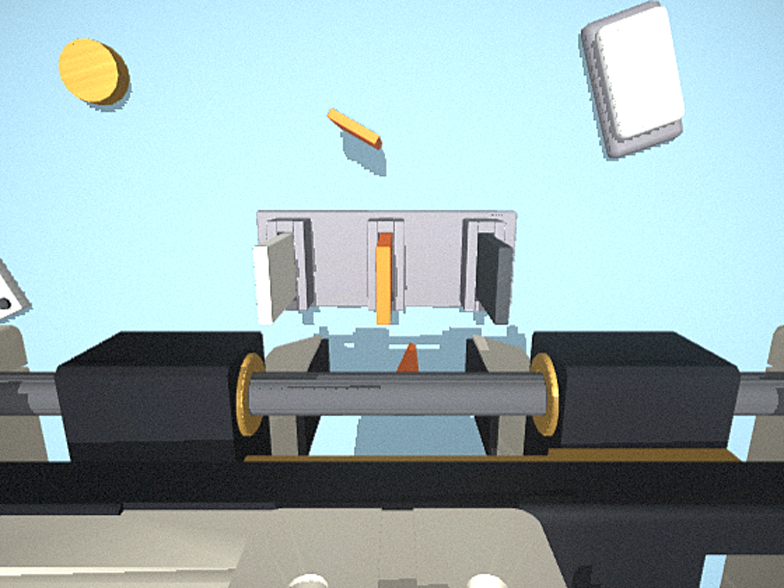

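Wrist view: the spacer's bright top face runs from (377–391, 247) to (377–391, 323). It is centred in the rack's middle slot, with the white plate at left (262,285) and the dark one at right (498,280).

Run:
```python
from h import *
o=np.load("o1.npy",allow_pickle=True).item(); C=cam("wrist",o)
im=cv2.imread("pics/w1raw.png"); hsv=cv2.cvtColor(im,cv2.COLOR_BGR2HSV)
m=(hsv[...,0]<20)&(hsv[...,1]>120)&(hsv[...,2]>120); m[:160]=0;m[235:]=0;m[:,:255]=0;m[:,295:]=0
ys,xs=np.nonzero(m)
for v in range(170,232,6):
    r=xs[ys==v]; 
    if len(r): print(v,r.min(),r.max(),hsv[v,r.min():r.max()+1,2].astype(int).tolist())
for q in[(377,247),(391.5,247),(377,323),(391,323)]: print(ray(C,(q[0]/1.4,q[1]/1.4),105).round(1))
for q in[(257,211),(516,211)]: print("rack",ray(C,(q[0]/1.4,q[1]/1.4),40).round(1))
```

```text
170 271 278 [149, 144, 138, 135, 141, 137, 147, 140]
176 269 278 [240, 224, 220, 223, 219, 221, 219, 220, 221, 147]
182 268 278 [153, 250, 242, 238, 240, 239, 238, 239, 241, 246, 222]
188 269 278 [252, 242, 238, 239, 237, 239, 239, 240, 247, 221]
194 269 278 [251, 242, 238, 237, 237, 238, 239, 239, 246, 219]
200 269 278 [249, 243, 238, 238, 238, 239, 235, 241, 245, 221]
206 269 278 [247, 242, 238, 238, 238, 237, 236, 239, 246, 227]
212 269 278 [246, 242, 236, 237, 238, 236, 237, 240, 244, 226]
218 269 278 [248, 240, 238, 238, 239, 237, 238, 239, 243, 223]
224 269 278 [247, 241, 236, 238, 237, 235, 236, 237, 243, 228]
230 269 278 [249, 249, 243, 243, 244, 245, 244, 246, 249, 239]
[ 520.1 -205.7  105. ]
[ 519.7 -214.6  105. ]
[ 471.7 -203.3  105. ]
[ 471.3 -212.2  105. ]
rack [ 540.7 -115.7   40. ]
rack [ 533.3 -306.2   40. ]
```

Emit:
arm_command:
  gripper: [40,40,40,40,40]
  dp:
    - [0.06,-0.34,0]
    - [0,0,1]
    - [0,0,1]
    - [0,0,1]
    - [0,0,0.6]
  twist: [0.06,0,0,0,0]

```text
time: 2.65
tool_pos: [494.3, -208.9, 135.9]
tcp_rot: [-3.141, 0.001, -0.044]
contact_force: [0.1, 0.4, 0.4]
grip_width: 40.1
finger_force: 0.0
```

Emit:
arm_command:
  gripper: [40,40,40,40,40]
  dp:
    - [0,0,0.6]
    - [0,0,0.8]
    - [0,0,0.8]
    - [0,0,0.6]
    - [0,0,0.3]
  twist: [0,0,0,0,0]

```text
time: 3.28
tool_pos: [495.0, -209.4, 58.5]
tcp_rot: [-3.141, 0.0, -0.044]
contact_force: [-0.1, 0.0, 0.4]
grip_width: 40.0
finger_force: 0.0
```

Run:
```python
from h import *
o=get_obs(); im=capture("wrist")[:,:,::-1]
print(o["time"],o["tool_pos"],np.degrees(o["tcp_rot"]),o["contact_force"],o["grip_width"])
cv2.imwrite("pics/w2.png",cv2.resize(np.clip(im[120:330,130:430]*1.5,0,255).astype(np.uint8),None,fx=2.4,fy=2.4,interpolation=cv2.INTER_CUBIC))
```

```text
3.275 [ 495.04103122 -209.44255008   58.54568925] [-1.79988909e+02  2.60976141e-02 -2.52804791e+00] [-0.09838087  0.03373316  0.44579287] 40.03818768361034
```

View pics/w2.png

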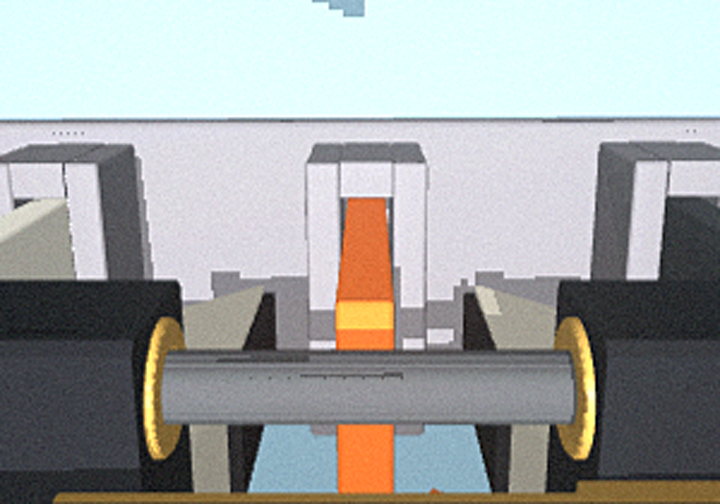

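The spacer (columns 337–393) is between the fingers (inner faces about 272 and 466), centred to about 1 mm. Closing.

Emit:
arm_command:
  gripper: [20,12,4,0,0]
  dp:
    - [0,0,0]
    - [0,0,0]
    - [0,0,0]
    - [0,0,0]
    - [0,0,0]
  twist: [0,0,0,0,0]

```text
time: 3.95
tool_pos: [495.4, -209.6, 59.6]
tcp_rot: [3.141, -0.001, -0.044]
contact_force: [-1.2, 1.1, 2.8]
grip_width: 9.0
finger_force: 30.0
```

Emit:
arm_command:
  gripper: [0,0,0,0,0]
  dp:
    - [0,0,0]
    - [0,0,-0.4]
    - [0,0,-0.8]
    - [0,0,-0.8]
    - [0,0,-0.8]
  twist: [0,0,0,0,0]

```text
time: 4.58
tool_pos: [495.1, -209.5, 130.1]
tcp_rot: [3.142, 0.0, -0.044]
contact_force: [0.1, -0.2, -0.5]
grip_width: 8.8
finger_force: 30.0
```

Emit:
arm_command:
  gripper: [0,0,0,0,0]
  dp:
    - [0,0,-0.8]
    - [0,0,-0.8]
    - [0,0,-0.8]
    - [0,0,0]
    - [0,0,0]
  twist: [0,0,-0.9,-1,-1]

```text
time: 5.2
tool_pos: [495.1, -209.5, 189.9]
tcp_rot: [3.141, -0.0, 0.212]
contact_force: [-0.1, -0.4, -0.0]
grip_width: 8.8
finger_force: 30.0
```

Emit:
arm_command:
  gripper: [0,0,0,0,0]
  dp:
    - [0,-0.4,0]
    - [0,-0.8,0]
    - [0.2,-1,0]
    - [0.2,-1,0]
    - [0.2,-1,0]
  twist: [-1,-0.84,0,0,0]

```text
time: 5.82
tool_pos: [473.8, -104.4, 189.5]
tcp_rot: [3.142, 0.0, 0.37]
contact_force: [0.6, 0.3, -1.0]
grip_width: 8.7
finger_force: 30.0
```

Emit:
arm_command:
  gripper: [0,0,0,0,0]
  dp:
    - [0.2,-1,0]
    - [0.2,-1,0]
    - [0.2,-1,0]
    - [0.2,-1,0]
    - [0.2,-1,0]
  twist: [0,0,0,0,0]

```text
time: 6.45
tool_pos: [452.0, 21.2, 189.6]
tcp_rot: [3.141, -0.0, 0.37]
contact_force: [0.1, -0.2, -0.9]
grip_width: 8.9
finger_force: 30.0
```

Emit:
arm_command:
  gripper: [0,0,0,0,0]
  dp:
    - [0.3,-1,0]
    - [0.3,-1,0]
    - [0.3,-1,0]
    - [0.3,-1,0]
    - [0.3,-0.8,0]
  twist: [0,0,0,0,0]

```text
time: 7.08
tool_pos: [443.6, 146.8, 189.5]
tcp_rot: [3.142, 0.0, 0.37]
contact_force: [0.0, -0.3, -1.4]
grip_width: 9.1
finger_force: 30.0
```

Emit:
arm_command:
  gripper: [0,0,0,0,0]
  dp:
    - [0,-0.7,0]
    - [0,-0.5,0]
    - [0,0,0]
    - [0,0,0]
    - [0,0,0]
  twist: [0,0,0,0,0]

```text
time: 7.7
tool_pos: [433.3, 173.2, 189.2]
tcp_rot: [3.141, -0.0, 0.369]
contact_force: [0.4, 0.2, -1.2]
grip_width: 9.0
finger_force: 30.0
```

Run:
```python
from h import *
o=get_obs(); im=capture("wrist")[:,:,::-1]
print(o["time"],o["tool_pos"],np.degrees(o["tcp_rot"]),o["contact_force"],o["grip_width"])
np.save("o3.npy",o,allow_pickle=True); cv2.imwrite("pics/w3raw.png",im)
cv2.imwrite("pics/w3.png",cv2.resize(np.clip(im*1.3,0,255).astype(np.uint8),None,fx=1.4,fy=1.4,interpolation=cv2.INTER_CUBIC))
```

```text
7.7 [433.27686965 173.24658581 189.20597017] [ 1.79986000e+02 -6.19375646e-04  2.11334200e+01] [ 0.41158952  0.16754027 -1.18558076] 8.976485565242902
```

View pics/w3.png

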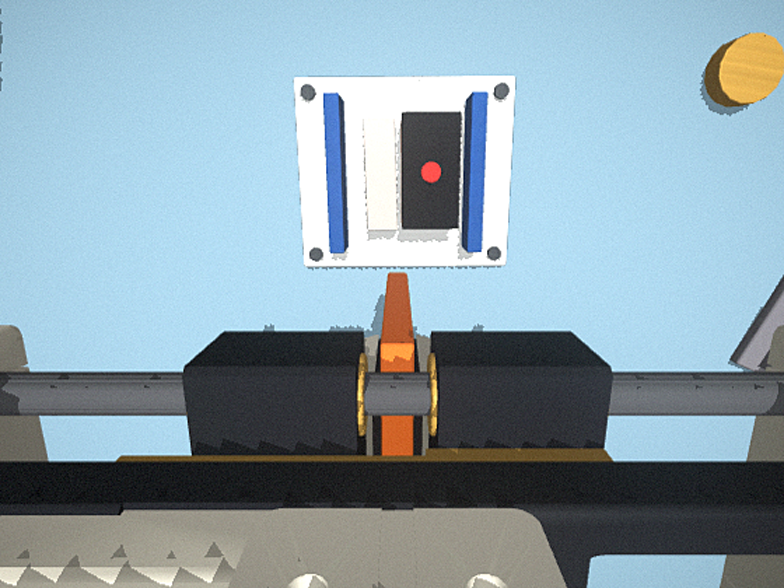

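The whole jig is in view: walls at (335,170) left and (475,170) right, the tile at (380,172), the heater at (431,170), and the spacer end-on with its foot end at (397,273). Enlarging the jig for the edges.

Run:
```python
import cv2,numpy as np
im=cv2.imread("pics/w3raw.png")[50:195,207:372]
im=(255*(im/255.)**2.2).astype(np.uint8) if False else im
b=np.clip((im.astype(float)-110)*1.75,0,255).astype(np.uint8)
cv2.imwrite("pics/w3c.png",cv2.resize(b,None,fx=4,fy=4,interpolation=cv2.INTER_CUBIC))
g=cv2.imread("pics/w3raw.png").astype(int)
for v in(90,105,120,135,150,160): print(v,g[v,228:300].sum(1)//3)
```

```text
90 [234 234 240 189  87 100 104 108 105 110 103 103 105 112  91  50  45  59
 163 246 234 233 232 232 232 232 233 234 235 234 237 172 205 203 202 204
 202 200 203 199 203 203 198 201 198 204 201 205 204 201 204 204 206 185
 205 241 244 254  84  36  60  58  56  57  58  59  56  53  62  55  53  57]
105 [232 234 239 248  97  95  99 106 105 105 104 106 106 108 106  58  58  46
  88 255 238 233 232 233 230 232 234 235 231 233 237 228 186 207 202 197
 201 198 199 203 201 202 202 199 201 203 199 200 199 202 200 199 202 201
 162 241 155 162  99  37  54  52  52  52  55  52  47  53  54  59  53  55]
120 [235 233 235 239 248  78  99 102 105 103 105 106 109 107 113  93  51  56
  59 167 250 238 235 235 233 233 233 233 235 235 239 240 119 191 201 199
 201 198 197 199 199 199 198 199 200 200 199 197 199 196 195 196 200 194
 171 185 160 165 134  33  45  51  55  45  51  47  50  48  55  50  48  47]
135 [226 230 229 233 236 133  96 102 106 105 102 107 105 107 110 107  62  55
  44  88 253 232 228 228 228 231 229 228 228 229 230 234 237 127 205 198
 200 197 200 198 193 196 196 200 196 195 195 195 198 195 194 198 198 200
 196 151 159 166 131  24  48  52  52  54  47  51  49  50  46  48  51  49]
150 [224 225 224 225 226 233  93  97 102  99 101 102 105 103 102 107  93  48
  52  56 151 243 229 228 227 227 227 223 226 224 225 228 230 233 169 196
 196 197 197 195 195 195 196 194 199 197 195 193 197 195 195 192 194 196
 202 177 234 150 128  30  46  53  47  50  50  51  48  45  55  46  45  46]
160 [233 233 235 233 237 241 191  82 103 104 102  99 103 104 104 107  99  53
  58  53 119 254 237 233 234 235 234 234 236 234 234 236 236 239 135 208
 192 201 192 196 193 199 193 195 200 194 194 194 197 191 195 197 192 198
 195 173 158 161 175  30  53  51  56  51  50  45  51  52  52  53  45  51]
```

View pics/w3c.png

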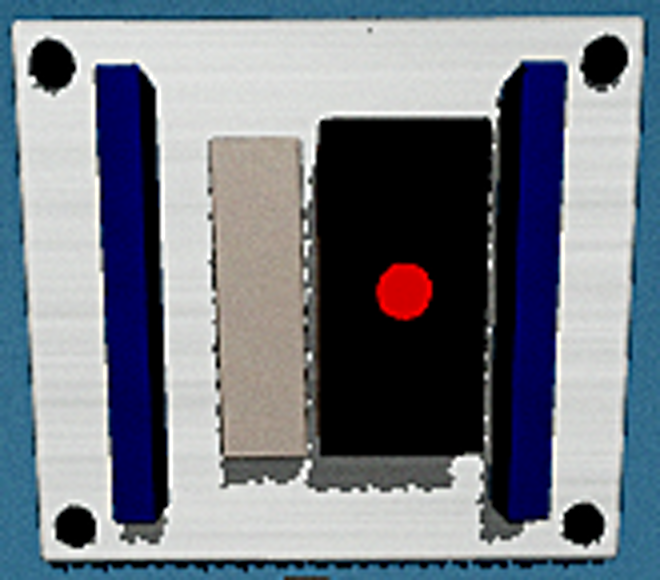

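Run:
```python
from h import *
o=np.load("o3.npy",allow_pickle=True).item(); C=cam("wrist",o)
P=lambda U,V,z: ray(C,((U+.5)/4-.5+207,(V+.5)/4-.5+50),z)[:2]
S={"bed":([(14,20),(642,18),(615,562),(43,560)],12),"wallL":([(97,66),(137,66),(153,520),(115,522)],42),"wallR":([(523,62),(566,62),(549,520),(508,520)],42),
"tile":([(210,138),(301,138),(307,456),(224,456)],42),"heater":([(320,119),(491,119),(484,456),(319,456)],54)}
bed=np.array([P(*p,12) for p in S["bed"][0]]); c0=bed.mean(0)
for n,(L,z) in S.items():
    Q=np.array([P(*p,z) for p in L]); 
    print(n,Q.mean(0).round(1),"sides",[round(float(np.linalg.norm(Q[i]-Q[i-1])),1) for i in range(4)],"yawL,R",[round(float(np.degrees(np.arctan2(*(Q[a]-Q[b])[::-1]))),2) for a,b in((0,3),(1,2))])
yaw=np.radians(21.2); ex=np.array([np.cos(yaw),np.sin(yaw)]);ey=np.array([-np.sin(yaw),np.cos(yaw)])
for n,(L,z) in S.items():
    Q=np.array([P(*p,z) for p in L])-c0; print(n,np.c_[Q@ex,Q@ey].round(1).tolist())
print("c0",c0)
# spacer foot +x end: predicted vs seen (388..407,273)/1.4
q=[ray(C,(u/1.4,273/1.4),o["tool_pos"][2]-49.6)[:2] for u in(388,407)]
print("foot end rel TCP (tool x, jig y):",[((a-o["tool_pos"][:2])@ex,(a-o["tool_pos"][:2])@ey) for a in q])
```

```text
bed [498.9 193.3] sides [128.5, 147.3, 129.6, 148.0] yawL,R [21.29, 21.59]
wallL [482.3 236.3] sides [98.9, 8.6, 98.4, 8.9] yawL,R [21.27, 21.44]
wallR [515.9 150.5] sides [99.3, 9.3, 99.3, 9.6] yawL,R [21.38, 21.57]
tile [493.4 208.2] sides [69.0, 19.8, 69.0, 19.2] yawL,R [22.73, 22.17]
heater [506.3 179.7] sides [70.0, 35.7, 70.0, 36.6] yawL,R [21.05, 21.79]
bed [[64.4, 73.9], [64.6, -73.4], [-65.0, -74.2], [-64.1, 73.7]]
wallL [[49.4, 50.5], [49.4, 41.9], [-49.1, 41.5], [-49.5, 50.4]]
wallR [[50.0, -41.2], [50.0, -50.4], [-49.3, -51.1], [-49.3, -41.5]]
tile [[34.8, 26.5], [34.7, 6.6], [-34.3, 5.5], [-34.2, 24.6]]
heater [[37.0, 2.6], [37.0, -33.1], [-33.1, -33.8], [-33.0, 2.8]]
c0 [498.91282784 193.34378466]
foot end rel TCP (tool x, jig y): [(np.float64(24.5510355666047), np.float64(4.641839321532377)), (np.float64(24.531006259555003), np.float64(-4.08713860625297))]
```

Jig yaw is about 21.4°. In the jig frame the tile's wall-side face is at y′≈25.5, the wall at 41.5 and the gap centre at 33.5. The spacer foot is centred on the TCP. Going above the gap.

Emit:
arm_command:
  gripper: [0,0,0,0,0]
  dp:
    - [0.7,-0.3,0]
    - [0.9,-0.4,0]
    - [0.8,-0.3,0]
    - [0.36,-0.13,0]
    - [0,0,0.6]
  twist: [-0.05,0,0,0,0]

```text
time: 8.38
tool_pos: [487.8, 225.3, 174.3]
tcp_rot: [3.141, -0.002, 0.374]
contact_force: [0.7, -0.3, 0.5]
grip_width: 8.9
finger_force: 30.0
```

Emit:
arm_command:
  gripper: [0,0,0,0,0]
  dp:
    - [0,0,0.9]
    - [0,0,0.9]
    - [0,0,0.7]
    - [0,0,0.4]
    - [0,0,0]
  twist: [0,0,0,0,0]

```text
time: 9.0
tool_pos: [486.3, 224.7, 100.9]
tcp_rot: [-3.142, 0.002, 0.374]
contact_force: [0.0, 0.4, -0.3]
grip_width: 8.6
finger_force: 30.0
```

Run:
```python
from h import *
o=get_obs(); im=capture("wrist")[:,:,::-1]
p=o["tool_pos"]; print(o["time"],p,np.degrees(o["tcp_rot"]),o["contact_force"],o["grip_width"])
y=np.radians(21.4); d=p[:2]-[498.9,193.3]; print("jig xy",d@[np.cos(y),np.sin(y)],d@[-np.sin(y),np.cos(y)])
np.save("o4.npy",o,allow_pickle=True); cv2.imwrite("pics/w4raw.png",im)
cv2.imwrite("pics/w4.png",cv2.resize(np.clip((im[60:330,130:430].astype(float)-40)*1.25,0,255).astype(np.uint8),None,fx=2.2,fy=2.2,interpolation=cv2.INTER_CUBIC))
```

```text
9.0 [486.28423594 224.72287276 100.87383017] [-1.79998033e+02  1.14159546e-01  2.14153140e+01] [ 0.01392121  0.35209527 -0.34276651] 8.632005582878271
jig xy -0.2805037361393375 33.859647857596975
```

View pics/w4.png

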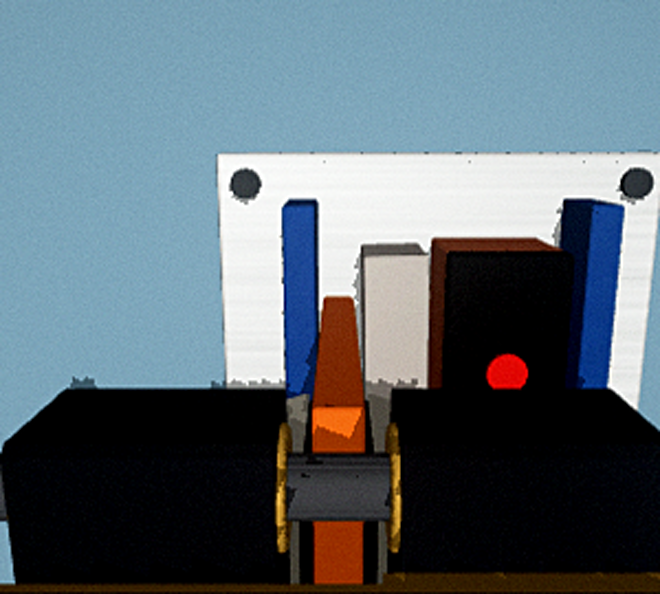

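The spacer's foot end is at (323–354, 296), between the wall's inner edge (317) and the tile's face (363). It is within 0.5 mm of the gap's centre, so I descend with a small shift towards the tile.

Emit:
arm_command:
  gripper: [0,0,0,0,0]
  dp:
    - [0,0.02,0.2]
    - [0,0,0.3]
    - [0,0,0.3]
    - [0,0,0.3]
    - [0,0,0.2]
  twist: [0,0,0,0,0]

```text
time: 9.68
tool_pos: [487.0, 224.7, 68.5]
tcp_rot: [3.142, 0.001, 0.374]
contact_force: [-0.7, 0.5, -1.4]
grip_width: 9.4
finger_force: 30.0
```

Emit:
arm_command:
  gripper: [0,0,0,0,0]
  dp:
    - [0,0,0.2]
    - [0,0,0]
    - [0,0,0]
    - [0,0,0]
    - [0,0,0]
  twist: [0,0,0,0,0]

```text
time: 10.3
tool_pos: [487.3, 224.7, 64.4]
tcp_rot: [3.141, -0.0, 0.374]
contact_force: [0.4, 0.5, -0.7]
grip_width: 8.8
finger_force: 30.0
```

No contact. Lowering 1 mm more and pushing gently towards the heater (tool +y).

Emit:
arm_command:
  gripper: [0,0,0,0,0]
  dp:
    - [0,0,0.04]
    - [0,0.04,0]
    - [0,0.04,0]
    - [0,0.04,0]
    - [0,0.02,0]
  twist: [0,0,0,0,0]

```text
time: 10.92
tool_pos: [488.6, 221.4, 63.2]
tcp_rot: [3.142, -0.0, 0.374]
contact_force: [-0.2, -0.5, 0.6]
grip_width: 9.2
finger_force: 30.0
```

Emit:
arm_command:
  gripper: [0,0,0,0,0]
  dp:
    - [0,0.02,0]
    - [0,0.02,0]
    - [0,0.02,0]
    - [0,0.02,0]
    - [0,0,0]
  twist: [0,0,0,0,0]

```text
time: 11.55
tool_pos: [489.3, 219.6, 63.2]
tcp_rot: [3.141, 0.0, 0.374]
contact_force: [0.2, 0.7, -1.0]
grip_width: 8.8
finger_force: 30.0
```

Emit:
arm_command:
  gripper: [0,0,0,0,0]
  dp:
    - [0,0.02,0]
    - [0,0.01,0]
    - [0,0.01,0]
    - [0,0,0]
    - [0,0,0]
  twist: [0,0,0,0,0]

```text
time: 12.18
tool_pos: [489.6, 218.7, 63.2]
tcp_rot: [3.141, -0.0, 0.374]
contact_force: [-0.1, -0.4, -0.8]
grip_width: 8.8
finger_force: 30.0
```

Emit:
arm_command:
  gripper: [0,0,0,0,0]
  dp:
    - [0,0.02,0]
    - [0,0.01,0]
    - [0,0.01,0]
    - [0,0,0]
    - [0,0,0]
  twist: [0,0,0,0,0]

```text
time: 12.8
tool_pos: [489.7, 218.3, 63.2]
tcp_rot: [-3.141, 0.0, 0.374]
contact_force: [-1.4, 5.9, -0.0]
grip_width: 9.0
finger_force: 30.0
```

Force is 6 N along the jig's y, so the tile is on the heater and pressed. One look to check that it is flush.

Run:
```python
from h import *
o=get_obs(); im=capture("wrist")[:,:,::-1]; t=capture("top")[:,:,::-1]; o2=get_obs()
for q in(o,o2):
    d=q["tool_pos"][:2]-[498.9,193.3]; y=np.radians(21.4); print(q["time"],q["tool_pos"],np.degrees(q["tcp_rot"]),q["contact_force"],q["moment"],d@[-np.sin(y),np.cos(y)])
a=cv2.resize(np.clip((im[60:260,220:400].astype(float)-30)*1.2,0,255).astype(np.uint8),(495,550),interpolation=cv2.INTER_CUBIC)
b=cv2.resize(np.clip(t[195:285,125:175]*1.5,0,255).astype(np.uint8),(300,550),interpolation=cv2.INTER_CUBIC)
cv2.imwrite("pics/w5.png",np.hstack([a,b])); cv2.imwrite("pics/w5raw.png",im)
```

```text
12.8 [489.69612306 218.32742326  63.1630061 ] [-1.79951564e+02  3.83665449e-03  2.14281157e+01] [-1.41749     5.88144034 -0.03436226] [0.99813865 0.32706224 0.09659931] 26.66020900638548
12.9 [489.70926173 218.32499822  63.19474229] [-1.79953564e+02  7.17968390e-04  2.14260403e+01] [-1.68498253  5.07171093  0.90469713] [1.03165454 0.34144126 0.07240718] 26.653157163122476
```

View pics/w5.png

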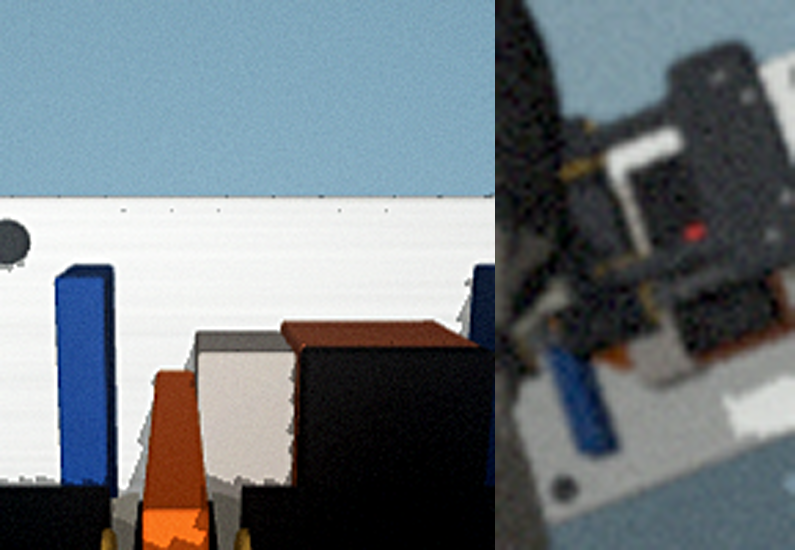

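The tile's far end meets the heater with no gap (282,325), and the spacer lies along the tile's face (195,370). The wall side is clear. One still call to confirm that the push holds, then I hand in.

Emit:
arm_command:
  gripper: [0,0,0,0,0]
  dp:
    - [0,0,0]
    - [0,0,0]
    - [0,0,0]
    - [0,0,0]
    - [0,0,0]
  twist: [0,0,0,0,0]

```text
time: 13.52
tool_pos: [489.7, 218.3, 63.2]
tcp_rot: [-3.141, -0.0, 0.374]
contact_force: [-1.4, 5.9, -0.1]
grip_width: 8.8
finger_force: 30.0
```

```bash
python3 -c "
from plant import *
print(close_job())"
```

```text
the job is handed in; nothing more can be done
None
```

The job is handed in: the spacer is held upright in the jig gap, pressing the tile against the heater with a steady force of about 6 N, and the last camera view showed no gap between tile and heater.

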